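# Build an alternating stack of conical spring washers on the test arbor

### The job

The test arbor already carries its small fixed bottom cone, hollow side up. Add the two large conical washers from the easels, either one first, so that the faces alternate: the first goes on domed side up, rim to rim with the bottom cone, the second on top of it hollow side up. Both must sit level and fully home on the rod and be let go, with the other loose things on the bench left where they are.

Things in the scene. Friction and masses are not known exactly. Their poses are not given: they have to be found in the camera images.
- washer_a_center (a point): conical (dished) plain steel washer, 62 mm outside diameter, 32 mm hole, 16 mm thick overall, about 170 g. The point is its centre, on its axis, half-way through its thickness. Its z axis is its axis and points to the domed side, with the narrow collar (41 mm across) round the hole; the hollow side with the wide rim faces -z
- washer_b_center (a point): the other conical (dished) plain steel washer, 62 mm outside diameter, 32 mm hole, 16 mm thick overall, about 170 g. The point is its centre, on its axis, half-way through its thickness. Its z axis is its axis and points to the domed side, with the narrow collar (41 mm across) round the hole; the hollow side with the wide rim faces -z
- washer_a: the washer's body, origin and axes as its centre point. The rim is a band 7 mm high, 8 to 1 mm below the origin along z, of 12 flat facets 17 mm long: opposite facets face +x and -x, +y and -y. At the start it stands on edge on its easel, x level, leaning back 0.105 rad so that z points sideways and slightly up; centre 63 mm above the bench
- washer_b: the washer's body, origin and axes as its centre point. The rim is a band 7 mm high, 8 to 1 mm below the origin along z, of 12 flat facets 17 mm long: opposite facets face +x and -x, +y and -y. At the start it stands on edge on its easel, x level, leaning back 0.105 rad so that z points sideways and slightly up; centre 63 mm above the bench
- easel_a: washer_a's fixed easel: foot 75 x 75 x 8 mm, aluminium cradle 36 mm wide, floor 32 mm above the bench, 20 mm back plate on the washer's hollow side, 4 mm lip on its domed side. Origin: centre of the underside; y points the way the washer's dome faces, x along the cradle. The cradle leaves the ends of the washer's level diameter free for fingers from above or leaning to either side
- easel_b: washer_b's fixed easel: foot 75 x 75 x 8 mm, aluminium cradle 36 mm wide, floor 32 mm above the bench, 20 mm back plate on the washer's hollow side, 4 mm lip on its domed side. Origin: centre of the underside; y points the way the washer's dome faces, x along the cradle. The cradle leaves the ends of the washer's level diameter free for fingers from above or leaning to either side
- arbor_seat (a point): point on the arbor's axis at the upturned rim of its fixed bottom cone, where the first washer's rim rests; 66 mm above the bench, z up. The upright rod is 29 mm in diameter, 1.5 mm clear all round in the washers' holes. Seated, the first washer's centre is 8 mm above this point, the second's 24 mm
- arbor_tip (a point): top of the arbor's rod, 47 mm above arbor_seat, 113 mm above the bench; its last 5 mm taper to 22 mm diameter
- arbor: the whole fixed arbor, origin at the centre of its underside: foot 120 x 120 x 12 mm, column 48 mm across up to 50 mm, then the bottom cone, 54 mm across (smaller than the washers) and 16 mm high, hollow side up, then the rod
- specimen: short concrete test cylinder, 50 mm across and 55 mm tall; a bystander, stays where it is; the origin is within its underside
- spacer: plain flat steel ring lying flat, 84 mm across, 10 mm thick, hole 52 mm (not a conical washer, not needed); a bystander, stays where it is; the origin is within its underside
- wrench: open spanner, 170 mm long, lying on the bench; a bystander, stays where it is; the origin is within its underside
- oil: white plastic bottle, 56 mm across, 130 mm tall; a bystander, stays where it is; the origin is within its underside
- vblock: steel V-block 70 x 45 mm, 34 mm tall; a bystander, stays where it is; the origin is within its underside
- brush: flat brush, 180 mm long, lying on the bench; a bystander, stays where it is; the origin is within its underside
- jar: amber jar with a steel lid, 60 mm across and 60 mm tall; a bystander, stays where it is; the origin is within its underside
Mind the look-alikes: they are no part of the job. Several things look just like the arbor: the one meant starts nearest to the robot's base.

How it is judged:
On the way:
1. one washer is seated domed side up on the bottom cone and let go (((horizontal distance between washer_a_center and arbor_seat below 0.004 m and z of washer_a_center in the frame of arbor_seat between 0.005 and 0.011 m and angle between washer_a_center's own z axis and vertical below 0.12 rad and contact force between the fingers and washer_a below 0.1 N and linear speed of washer_a below 0.02 m/s) or (horizontal distance between washer_b_center and arbor_seat below 0.004 m and z of washer_b_center in the frame of arbor_seat between 0.005 and 0.011 m and angle between washer_b_center's own z axis and vertical below 0.12 rad and contact force between the fingers and washer_b below 0.1 N and linear speed of washer_b below 0.02 m/s))), for 0.2 s.
At the end, for the whole second after the job is handed in: One large washer lies domed side up on the bottom cone (its centre 8 mm above arbor_seat) and the other hollow side up on it (centre 24 mm above arbor_seat), each within 3 mm in height, within 4 mm of the arbor's axis, level within 0.12 rad, at rest and not touched by the fingers (((horizontal distance between each of washer_a_center, washer_b_center and arbor_seat below 0.004 m and z of washer_a_center in the frame of arbor_seat between 0.005 and 0.011 m and angle between washer_a_center's own z axis and vertical below 0.12 rad and contact force between the fingers and washer_a below 0.1 N and linear speed of each of washer_a, washer_b below 0.02 m/s and z of washer_b_center in the frame of arbor_seat between 0.021 and 0.027 m and angle between washer_b_center's own z axis and vertical above 3.02159 rad and contact force between the fingers and washer_b below 0.1 N) or (horizontal distance between each of washer_b_center, washer_a_center and arbor_seat below 0.004 m and z of washer_b_center in the frame of arbor_seat between 0.005 and 0.011 m and angle between washer_b_center's own z axis and vertical below 0.12 rad and contact force between the fingers and washer_b below 0.1 N and linear speed of each of washer_b, washer_a below 0.02 m/s and z of washer_a_center in the frame of arbor_seat between 0.021 and 0.027 m and angle between washer_a_center's own z axis and vertical above 3.02159 rad and contact force between the fingers and washer_a below 0.1 N))).
It fails at once if a loose bystander was moved more than 40 mm (distance of any of specimen, spacer, wrench, oil, vblock, brush, jar from where it was at the start of the episode above 0.04 m).
It also fails if it takes over 72 s, if anything falls off the work surface, if the arm or the gripper's body presses on something with over 40 N, if the wrist force passes 120 N, or if a joint passes its speed limit or range.

### The arm

A 6-joint arm with a two-finger parallel gripper is mounted at the origin on the work surface. World frame = base frame: x ahead of the robot, y to its left, z up, the work surface at z = 0. Lengths are in m, angles in rad, forces in N, time in s.
With the tool pointing down it reaches from about 0.275 to 1 m from the base axis. Payload 8.4 kg.
Tool frame: the origin (TCP) lies on the centre line of the jaws, within the pads' length; the fingertips stand 14 mm ahead of it and the grasp point (between the pads) lies 5 mm behind it; z points along the fingers, y is the line along which they close (so a half turn about z gives the same grasp; the last joint's range is limited). The gripper opens to 85 mm and grips with 20 to 120 N. Pads are 22 mm wide; open, the fingers measure 114 mm over their backs; the gripper's body (76 mm by 85 mm) begins 54 mm behind the grasp point. The pads swing forward as they close: fully open they stand 13 mm farther back than shut.
Start: joints at [1.157, 0.353, 1.633, -0, 1.155, -0.002], TCP at [0.25, 0.573, 0.245] pointing down, gripper open.
Joint ranges: [-2.63, 2.63], [-0.92, 2.1], [0.06, 2.66], [-1.3, 4.44], [0, 2.69], [-3.02, 3.02]. Speed limits (rad/s): [2.22, 2.22, 2.79, 3.14, 3.14, 3.14].

### API

Orientations are given as a unit quaternion [x, y, z, w].
In Python, from plant import bot gives the robot as it stands. The module is installed in compiled form; this text tells all that it offers.
- The arm moves only by the tool play_rows, never from a script. Its argument "motion" is a list of rows, each an object with "gripper": the finger opening in mm, from 0 to 85.4; "travel": the shift along the tool's x, y, z in units of 25 mm (1.0 is 25 mm), a list of three; "angular": the turn, a rotation vector about the tool's x, y, z in degrees, a list of three. A call has 1 to 8 rows; each row is the pose to reach, as a shift and turn from the pose commanded when the call began, along the tool's axes at that moment; what a row does not reach only later rows make up. A row lasts 1/12 s, in which the tool goes at most 41.7 mm and 7.16 degrees, less where a joint would pass 70% of its speed; a pose out of reach is approached as far as the arm can. A call with a gripper value outside its range is refused whole. The fingers move at their own pace and stop on an object; "newtons" is the grip in N (left out, the last holds). Time passes only in rows, so rows that repeat a pose let the fingers close. It gives the time, the measured TCP pose, the force, the opening and the grip force at its end, in the units of the state.
- bot.get_obs(): the state, without advancing time (a new reading comes with each control period).
- bot.capture(name): name is "side" or "top"; returns a dict with "image" (420x560x3 uint8, red, green, blue), "vfov" (degrees; the focal length in pixels is half the picture's height over the tangent of half this angle, whatever the lens; pixels are square), "cx", "cy" (the principal point, pixels), "R" (3x3) and "t" (3): a world point X has camera coordinates R X + t. Camera axes: x right, y down, z forward; pixel columns grow to the right and rows downward; lengths in m; the calibration is good to about 2 mm. A picture is of the moment at which its call begins. There is no depth.
- bot.sign_off(): hands the job in; it is judged then, once.
The state is a dict: "t": time; "joint_positions": joint angles; "joint_velocities": joint speeds; "tau": joint torques, N m; "eef_pos": TCP position; "tcp_rot": TCP orientation; "ft_force": force on the tool from outside, world axes, zero at the start; "moment": the same for the moment, N m; "finger_gap": finger opening in m; "finger_force": force on a finger pad.
Only numpy, scipy, OpenCV 4.12 (cv2) and the standard library are available. Lean on these libraries where they do the work, as an engineer would, in place of code of your own. Each camera call takes 0.05 s, during which the arm holds its last target. There are 200 camera calls.

## Working session

There is one attempt and no reset: what is moved stays moved. The work goes in short steps, Python scripts to look and compute and a tool call to move; the robot and the scene stay as the last step left them, time stands still between calls to the robot, and variables do not carry over. Pictures are saved under pics/ and viewed, at most 10 in all, crops included, and the job is handed in when it is done.

Besides the shell and the picture viewer there is one more tool, called after ">>>" in YAML: its name, and indented under it one key for each argument. play_rows: Moves the arm, as the interface text tells. Its arguments: {"type":"object","properties":{"motion":{"type":"array","items":{"type":"object","properties":{"gripper":{"type":"number"},"travel":{"type":"array","items":{"type":"number"}},"angular":{"type":"array","items":{"type":"number"}}}}},"newtons":{"type":"number"}},"required":["motion"]}

```bash
mkdir -p pics; python3 - <<'E'
from plant import bot
import cv2,numpy as np
for n in("side","top"):
    c=bot.capture(n); cv2.imwrite(f"pics/{n}0.png",c["image"][:,:,::-1]); print(n,c["vfov"],c["cx"],c["cy"],np.round(c["R"],4).tolist(),np.round(c["t"],4))
    np.savez(f"pics/{n}0.npz",**c)
print(bot.get_obs())
E
```

```text
side 52.657735436173944 280.6620811439959 213.69384704690668 [[0.9356, -0.3532, 0.0036], [-0.2073, -0.5573, -0.804], [0.2859, 0.7514, -0.5946]] [-0.5104  0.2325  1.183 ]
top 48.83110451610131 282.93427001815763 214.48899511996422 [[-0.0083, -1.0, -0.0013], [-0.9868, 0.0084, -0.1617], [0.1617, -0.0001, -0.9868]] [0.0949 0.5999 1.3532]
{'t': 0.1, 'joint_positions': array([ 1.15657724e+00,  3.53568759e-01,  1.63406897e+00,  5.89074040e-06,
        1.15523457e+00, -2.37461673e-03]), 'joint_velocities': array([ 0.00015351, -0.0022054 , -0.00209639,  0.00103084, -0.00136399,
       -0.00175263]), 'tau': array([-1.18520973e-03, -6.06363058e+01, -3.42818463e+01, -8.05921354e-05,
        3.99216471e-03,  1.19202934e-05]), 'eef_pos': array([0.24999995, 0.57235691, 0.24463915]), 'tcp_rot': array([ 2.04471123e-01,  9.78872387e-01, -6.25434600e-04, -1.34946908e-04]), 'ft_force': array([ 0.55624286, -0.09185065,  0.13861611]), 'moment': array([ 0.0274818 , -0.04025553,  0.00279386]), 'finger_force': 0.0, 'finger_gap': 0.08544788598639604}
```

View pics/side0.png

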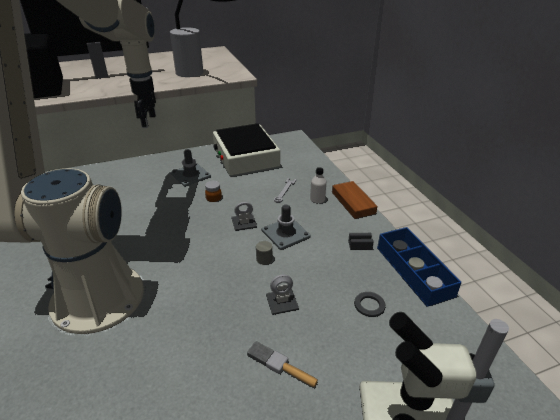

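View pics/top0.png

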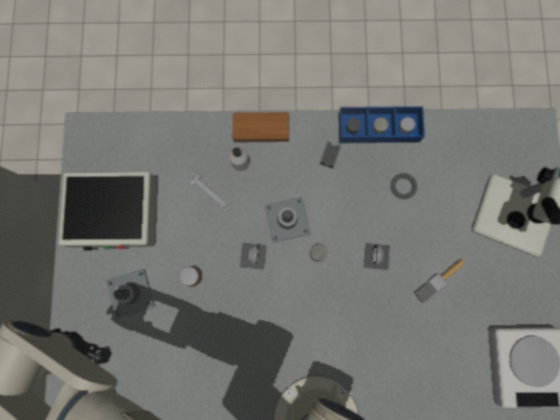

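The side view shows arbors at (286,222) and (190,168), and easels at (244,215) and (282,292). In the top view the arbors are at (288,217) and (125,292), and the easels at (254,255) and (377,255). I'll enlarge these next.

```bash
cat > h.py <<'E'
import numpy as np,cv2
def load(n,k=0): return dict(np.load(f"pics/{n}{k}.npz"))
def ray(c,u,v):
    f=210/np.tan(np.radians(float(c["vfov"]))/2)
    R=c["R"]; o=-R.T@c["t"]; d=R.T@np.array([(u-c["cx"])/f,(v-c["cy"])/f,1]); return o,d/np.linalg.norm(d)
def onz(c,u,v,z):
    o,d=ray(c,u,v); return o+d*(z-o[2])/d[2]
def proj(c,X):
    f=210/np.tan(np.radians(float(c["vfov"]))/2); p=c["R"]@np.asarray(X,float)+c["t"]; return np.array([c["cx"]+f*p[0]/p[2],c["cy"]+f*p[1]/p[2]])
def tri(c1,p1,c2,p2):
    (a,d),(b,e)=ray(c1,*p1),ray(c2,*p2)
    s=np.linalg.lstsq(np.c_[d,-e],b-a,rcond=None)[0]; P,Q=a+d*s[0],b+e*s[1]; return (P+Q)/2,np.linalg.norm(P-Q)
E
python3 - <<'E'
from h import *
s,t=load("side"),load("top")
for p in[(288,217),(125,292)]: print(onz(t,*p,0.1))
for p in[(254,255),(377,255)]: print(onz(t,*p,0.06))
for p in[(315,402)]: print(onz(t,*p,0.0))
def crop(c,u,v,w=30): return cv2.resize(c["image"][v-w:v+w,u-w:u+w,::-1],(260,260),interpolation=cv2.INTER_CUBIC)
A=np.hstack([crop(t,288,217),crop(t,254,255),crop(t,377,255)]);B=np.hstack([crop(s,286,222),crop(s,244,215),crop(s,282,292)])
cv2.imwrite("pics/crop1.png",np.vstack([A,B]))
E
```

```text
[0.58475224 0.07512343 0.1       ]
[0.37291444 0.54051708 0.1       ]
[0.47790907 0.17660161 0.06      ]
[ 0.47484094 -0.18787263  0.06      ]
[0.04885694 0.00013674 0.        ]
```

View pics/crop1.png

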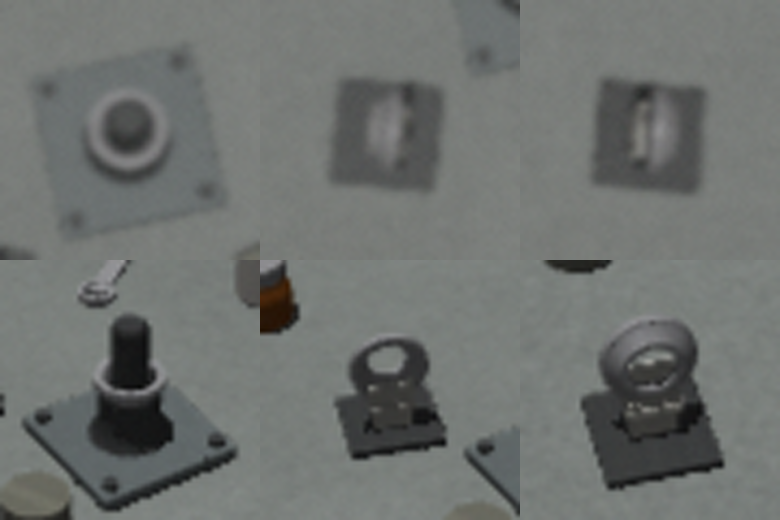

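The arbor meant is the one at (0.585, 0.075). Easel 1 at (0.478, 0.177) has its dome facing +y, and easel 2 at (0.475, -0.188) has its dome facing -y. Next I'll fit the feet and rims.

```bash
python3 - <<'E'
from h import *
s,t=load("side"),load("top")
g=cv2.GaussianBlur(cv2.resize(t["image"],None,fx=4,fy=4,interpolation=cv2.INTER_CUBIC),(0,0),2).astype(float)
out=[]
def foot(u,v,h,w,name,lab):
    u0,v0=(u-w)*4,(v-w)*4
    p=g[v0:v0+8*w,u0:u0+8*w]
    bg=np.median(np.r_[p[:6].reshape(-1,3),p[-6:].reshape(-1,3)],0); d=np.abs(p-bg).sum(2)
    m=(d>lab).astype(np.uint8); m=cv2.morphologyEx(m,cv2.MORPH_CLOSE,np.ones((9,9)))
    c=min(cv2.findContours(m,0,1)[0],key=lambda c:-cv2.contourArea(c)*(cv2.pointPolygonTest(c,(4*w,4*w),False)>=0))
    b=cv2.boxPoints(cv2.minAreaRect(cv2.convexHull(c)))
    P=np.array([onz(t,(x+u0+.5)/4-.5,(y+v0+.5)/4-.5,h) for x,y in b])
    e=P[1]-P[0]; print(name,lab,"ctr",P.mean(0).round(4),"sides",np.linalg.norm(P[1]-P[0]).round(4),np.linalg.norm(P[2]-P[1]).round(4),"yaw",np.degrees(np.arctan2(e[1],e[0])).round(1),bg)
for lab in(18,25,35):
    foot(288,219,.012,28,"arbor",lab); foot(254,256,.008,18,"e1",lab); foot(377,256,.008,18,"e2",lab)
# print rows of intensity over washers
for v in(252,255,258): print(v,t["image"][v,240:268].mean(1).astype(int)); 
for v in(250,253,256,259): print(v,t["image"][v,363:391].mean(1).astype(int))
im=t["image"]
print(im[196:236:1,270:306].mean(2).astype(int)[10:30])
E
```

```text
arbor 18 ctr [0.5914 0.0773 0.012 ] sides 0.1287 0.1284 yaw -78.3 [122. 125. 122.]
e1 18 ctr [0.481  0.1838 0.008 ] sides 0.0849 0.0858 yaw -6.1 [121. 124. 121.]
e2 18 ctr [ 0.4757 -0.1967  0.008 ] sides 0.0842 0.0859 yaw -7.4 [121. 124. 121.]
arbor 25 ctr [0.5914 0.0773 0.012 ] sides 0.1266 0.1261 yaw -78.2 [122. 125. 122.]
e1 25 ctr [0.481  0.1835 0.008 ] sides 0.0835 0.0839 yaw -5.6 [121. 124. 121.]
e2 25 ctr [ 0.4758 -0.1965  0.008 ] sides 0.0826 0.0848 yaw -7.9 [121. 124. 121.]
arbor 35 ctr [0.591  0.0773 0.012 ] sides 0.1244 0.1229 yaw -78.1 [122. 125. 122.]
e1 35 ctr [0.4807 0.1837 0.008 ] sides 0.0815 0.0819 yaw -4.2 [121. 124. 121.]
e2 35 ctr [ 0.4758 -0.1963  0.008 ] sides 0.0813 0.0825 yaw -7.1 [121. 124. 121.]
252 [118 104  89  85  83  83  83  84  93 106 116 117 115 116 124 122 109  95
  84  81  81  82  83  82  84  93 106 118]
255 [109  97  85  84  82  85  82  86  98 114 123 121 118 127 134 129 108  82
  68  73  83  86  84  83  87  98 111 120]
258 [103  90  84  84  84  81  84  86  94 106 113 113 116 121 122 110  96  87
  86  83  83  83  83  83  86 104 117 121]
250 [117 10
[... 2745 characters left out ...]
 126 118 103  81  68  60  59
   63  70  83  98 115 126 121  98  85  93 105 109 111 113 112 110 110 111]
 [109 110 113 110 110 110 106  93  80  82 102 120 126 120 106  96  86  86
   89  96 107 118 127 121 110  88  82  97 107 110 111 112 111 110 106 109]
 [109 110 109 110 110 110 106  96  80  70  78 100 117 124 125 122 117 116
  119 121 127 127 122 109  89  79  88 102 108 109 111 110 112 109 111 110]
 [109 110 110 110 110 109 106 102  90  76  68  80  94 110 121 127 128 130
  130 129 124 116  99  82  75  78  94 108 110 112 110 111 109 111 112 109]
 [109 110 110 109 110 109 109 107  97  86  68  64  71  82  95 105 114 118
  114 109  98  86  71  68  74  86 102 110 109 110 111 112 112 111 111 113]]
```

```bash
python3 - <<'E'
from h import *
s,t=load("side"),load("top")
def big(c): return cv2.GaussianBlur(cv2.resize(c["image"],None,fx=4,fy=4,interpolation=cv2.INTER_CUBIC),(0,0),2).mean(2)
g=big(t)
m=np.zeros_like(g,np.uint8); sl=np.s_[200*4:232*4,272*4:304*4]; m[sl]=(g[sl]>117)
c=max(cv2.findContours(m,0,1)[0],key=cv2.contourArea); e=cv2.fitEllipse(c); u=(np.array(e[0])+.5)/4-.5
print("rim top",u,np.array(e[1])/4,onz(t,*u,.066))
m=np.zeros_like(g,np.uint8); sl=np.s_[202*4:222*4,280*4:296*4]; m[sl]=(g[sl]<100)
c=max(cv2.findContours(m,0,1)[0],key=cv2.contourArea); (uu,vv),r=cv2.minEnclosingCircle(c); print("dark",(uu+.5)/4-.5,(vv+.5)/4-.5,r/4)
f=np.array([.591,.0773,0])
for z in(.066,.113): print(z,"proj top",proj(t,f+[0,0,z]),"side",proj(s,f+[0,0,z]))
# side: rod
print(s["image"][200:244:2,276:298].mean(2).astype(int))
for u,v,z in[(256.6,255,.093),(247.7,255,.084)]: print("e1",onz(t,u,v,z))
for u,v,z in[(372.6,256,.093),(382,256,.084)]: print("e2",onz(t,u,v,z))
for n,u0 in(("e1",254),("e2",377)):
    for du in range(-5,6): print(n,u0+du,t["image"][238:274,u0+du].mean(1).astype(int))
E
```

```text
rim top [287.02456665 215.43852234] [17.77063751 18.3341465 ] [0.59488502 0.0776151  0.066     ]
dark 287.0689392089844 215.9988555908203 6.3846516609191895
0.066 proj top [287.14258882 216.71991488] side [285.43228353 217.97250644]
0.113 proj top [287.26817761 214.16848353] side [285.58481284 206.12075783]
[[116 124  94 111 111 105  67 114 124 125 125 122 123 123 122 120 122 121
  121 120 118 121]
 [ 60  51  51  48  75 111 122 122 124 124 123 123 123 123 123 124 124 122
  122 122 121 121]
 [124 124 125 125 124 122 122 122 102  97  97 109 121 125 127 126 125 124
  123 122 120 121]
 [125 126 126 123 124 124  77  59  57  57  59  60  61  55 118 125 123 124
  125 122 121 119]
 [126 125 126 126 126  83  43  40  47  49  50  48  39  30  62 118 126 123
  125 125 124 123]
 [127 128 128 127 127  83  34  22  24  25  23  24  22  19  61 117 126 124
  124 123 122 122]
 [125 126 126 126 125  83  38  24  20  23  23  20  20  20  63 118 127 127
  124 125 127 126]
 [125 123 125 128 132  90  38  24  25  24  21  21  19  18  64 122 127 127
  127 129 128 127]
 [129 126 137 145 116  65  30  24  23  21  20  
[... 4101 characters left out ...]
22 131 134
 131 123 123 120 119 115 108  95  89  81  77  80  90 110 119 122 123 123]
e2 379 [121 122 122 123 123 115 100  88  94 102 107 114 116 117 123 132 138 140
 133 126 123 119 117 112 103  92  85  80  79  80  88 105 117 123 122 120]
e2 380 [120 122 123 125 122 117 104  91  94  98 103 110 115 116 120 126 127 126
 125 120 117 114 110 102  94  83  80  79  80  79  87 102 116 122 121 121]
e2 381 [119 122 123 124 122 119 109  91  85  89  96 101 106 110 110 110 116 119
 114 113 112 108 102  95  85  79  79  78  78  76  85 101 114 120 123 123]
e2 382 [122 121 121 123 125 121 109  88  81  82  85  92  97 101 103 104 106 109
 108 106 100 100  93  86  81  79  80  77  77  80  85  98 115 121 122 122]
```

```bash
python3 - <<'E'
from h import *
s,t=load("side"),load("top")
def W(cx,cy,dome):
    d=np.array([*dome,0]);d/=np.linalg.norm(d);U=np.array([0,0,1.]);z=d*np.cos(.105)+U*np.sin(.105);y=U*np.cos(.105)-d*np.sin(.105);x=np.cross(y,z)
    a=np.linspace(0,2*np.pi,60);C=np.array([cx,cy,.063]);P=[]
    for r,h in((.031,-.008),(.031,-.001),(.0205,.008)): P+=[C+z*h+r*(np.cos(b)*x+np.sin(b)*y) for b in a]
    return np.array(P)
for n,a in(("e1",(.481,.181,(.1,.995))),("e2",(.476,-.194,(-.1,-.995)))):
    P=W(*a)
    for k,c in(("side",s),("top",t)):
        q=np.array([proj(c,p) for p in P]); print(n,k,q.min(0).round(1),q.max(0).round(1))
    q=np.array([proj(t,p) for p in P]);print("  rim-hollow top-edge u",proj(t,P[15]).round(1),"collar",q[120:].min(0).round(1),q[120:].max(0).round(1))
print("e1 side");print(s["image"][199:224:1,231:257].mean(2).astype(int))
print("e2 side");print(s["image"][272:300:1,267:297].mean(2).astype(int))
E
```

```text
e1 side [234.4 201.1] [253.1 216.6]
e1 top [249.  243.5] [256.3 264.6]
  rim-hollow top-edge u [255.6 253.2] collar [249.  246.7] [250.5 260.5]
e2 side [270.1 274. ] [293. 294.]
e2 top [375.4 243.8] [382.8 265. ]
  rim-hollow top-edge u [377.5 253.7] collar [381.2 247.8] [382.8 261.7]
e1 side
[[124 125 123 126 126 125 125 124 125 124 125 125 125 127 127 126 126 127
  127 125 124 124 123 123 122 124]
 [124 125 126 127 126 126 126 124 125 123 123 120 123 123 123 125 127 127
  126 126 123 121 121 122 122 123]
 [128 126 127 126 126 123 124 125 123 123 123 123 125 125 126 125 124 123
  124 124 125 124 121 122 124 125]
 [127 128 127 125 125 126 127 125 125 129 136 137 136 138 134 131 125 121
  120 123 127 124 122 124 124 126]
 [125 126 124 124 125 126 127 129 134 137 108 103  81  76  71  71  80  87
   97 110 124 125 125 125 125 125]
 [125 123 124 123 125 125 125 131 108  79  62  57  50  61  65  51  53  55
   60  77 102 122 125 126 124 124]
 [124 122 122 123 124 120 111  79  61  50  73 108 113 113 114  94  55  49
   49  55  71 119 124 124 125 124]
 [123 123 124 125 113 102  69  50  76 106 1
[... 4728 characters left out ...]
 52  53  52  53  54  53
   71  59  60  60  81  62  58  58  56 112 122 124]
 [ 57  62  60  59  60  62  59  60  56  55 115  69  91  64  62  55  56  54
   95 119 105 102  71  37  31  31  26  69 114 122]
 [ 61  62  60  59  59  62  59  59  56  63  79  60  65 116 125 106 100  64
   72  80  76  75  49  25  21  21  19  62 116 125]
 [ 67  58  60  61  60  59  60  59  43  78 101  81  66  80  82  76  69  57
   59  60  56  42  28  22  20  19  20  55 115 125]
 [ 70  59  60  60  59  60  59  59  30  58  69  70  65  62  60  58  57  55
   54  55  55  34  23  21  20  21  47  59  61 115]
 [ 56  56  59  60  58  61  37  31  22  39  53  57  58  55  55  54  55  55
   56  56  55  34  21  19  22  20  53  59  74 115]]
```

```bash
cat >> h.py <<'E'
from scipy.spatial.transform import Rotation as Ro
def goal(y,b):
    z=-np.array(b)/np.linalg.norm(b); y=np.array(y,float); y-=z*(y@z); y/=np.linalg.norm(y); return np.c_[np.cross(y,z),y,z]
def rel(p,Rg,show=True):
    from plant import bot
    o=bot.get_obs(); R0=Ro.from_quat(o["tcp_rot"]).as_matrix()
    print("t",round(o["t"],2),"at",o["eef_pos"].round(4),"gap",round(o["finger_gap"],4),"F",o["ft_force"].round(1))
    print("travel",(R0.T@(np.array(p)-o["eef_pos"])/.025).round(2).tolist(),"angular",np.degrees(Ro.from_matrix(R0.T@Rg).as_rotvec()).round(1).tolist())
E
python3 - <<'E'
from h import *
b=np.array([.0669,.6658,.743]); P=np.array([.4806,.1765,.0625])
rel(P+.2*b,goal([.995,-.1,0],b))
E
```

```text
t 0.1 at [0.25   0.5724 0.2446] gap 0.0854 F [ 0.6 -0.1  0.1]
travel [-13.15, -5.72, 1.35] angular [26.3, -36.2, 68.7]
```

>>> play_rows:
  motion:
    - {"gripper": 85,"travel": [-2,-0.7,0],"angular": [3.3,-4.5,8.6]}
    - {"gripper": 85,"travel": [-4,-1.4,0],"angular": [6.6,-9,17.2]}
    - {"gripper": 85,"travel": [-6,-2.1,0],"angular": [9.9,-13.6,25.8]}
    - {"gripper": 85,"travel": [-8,-2.8,0],"angular": [13.2,-18.1,34.4]}
    - {"gripper": 85,"travel": [-9,-3.6,0.3],"angular": [16.5,-22.6,43]}
    - {"gripper": 85,"travel": [-10,-4.3,0.6],"angular": [19.8,-27.1,51.5]}
    - {"gripper": 85,"travel": [-12,-5,1],"angular": [23,-31.7,60]}
    - {"gripper": 85,"travel": [-13.15,-5.7,1.35],"angular": [26.3,-36.2,68.7]}

```text
t: 0.77
eef_pos: [0.4774, 0.3314, 0.2179]
tcp_rot: [0.574, 0.775, -0.195, 0.177]
ft_force: [0.4, 1.0, -0.8]
finger_gap: 0.0849
finger_force: 0.0
```

```bash
python3 - <<'E'
from h import *
b=np.array([.0669,.6658,.743]); P=np.array([.4806,.1765,.0625])
rel(P+.2*b,goal([.995,-.1,0],b))
E
```

```text
t 0.77 at [0.4774 0.3314 0.2179] gap 0.0849 F [ 0.4  1.  -0.8]
travel [-0.76, 0.43, 0.71] angular [7.9, -10.8, 20.4]
```

>>> play_rows:
  motion:
    - {"gripper": 85,"travel": [-0.76,0.43,0.71],"angular": [7.9,-10.8,20.4]}
    - {"gripper": 85,"travel": [-0.76,0.43,0.71],"angular": [7.9,-10.8,20.4]}
    - {"gripper": 85,"travel": [-0.76,0.43,0.71],"angular": [7.9,-10.8,20.4]}
    - {"gripper": 85,"travel": [-0.76,0.43,0.71],"angular": [7.9,-10.8,20.4]}
    - {"gripper": 85,"travel": [-0.76,0.43,0.71],"angular": [7.9,-10.8,20.4]}

```text
t: 1.18
eef_pos: [0.493, 0.3108, 0.2091]
tcp_rot: [0.691, 0.627, -0.267, 0.24]
ft_force: [-0.6, -0.3, -0.2]
finger_gap: 0.085
finger_force: 0.0
```

```bash
python3 - <<'E'
from h import *
b=np.array([.0669,.6658,.743]); P=np.array([.4806,.1765,.0625])
rel(P+.04*b,goal([.995,-.1,0],b))
E
```

```text
t 1.18 at [0.493  0.3108 0.2091] gap 0.085 F [-0.6 -0.3 -0.2]
travel [-0.08, 0.05, 6.37] angular [-0.1, 0.0, 0.2]
```

Now I'll approach to 40 mm short and check from there.

>>> play_rows:
  motion:
    - {"gripper": 85,"travel": [0,0,1.5]}
    - {"gripper": 85,"travel": [-0.05,0.05,3]}
    - {"gripper": 85,"travel": [-0.08,0.05,4.5]}
    - {"gripper": 85,"travel": [-0.08,0.05,6]}
    - {"gripper": 85,"travel": [-0.08,0.05,6.4]}
    - {"gripper": 85,"travel": [-0.08,0.05,6.4]}

```text
$.motion[0]: bad value
```

```bash
cat >> h.py <<'E'
def snap(k,us,ut,w=30):
    from plant import bot
    r=[]
    for n,(u,v) in(("side",us),("top",ut)):
        c=bot.capture(n); np.savez(f"pics/{n}{k}.npz",**c); r.append(cv2.resize(c["image"][v-w:v+w,u-w:u+w,::-1],(390,390),interpolation=cv2.INTER_CUBIC))
    cv2.imwrite(f"pics/c{k}.png",np.hstack(r))
E
python3 - <<'E'
from h import *
snap(1,(246,205),(254,250),30)
b=np.array([.0669,.6658,.743]); P=np.array([.4806,.1765,.0625])
rel(P,goal([.995,-.1,0],b))
E
```

```text
t 1.28 at [0.4929 0.3109 0.2101] gap 0.0849 F [-0.3 -0.4 -0.2]
travel [-0.08, 0.04, 8.0] angular [0.1, -0.1, 0.4]
```

View pics/c1.png

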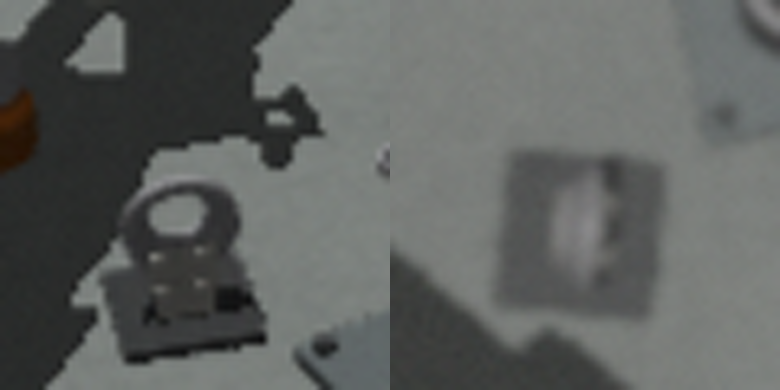

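The move was refused because it needs an angular field, so the picture shows only the easel at side (243,216) and the arm's shadow. I'll resend it.

>>> play_rows:
  motion:
    - {"gripper": 85,"travel": [0,0,1.5],"angular": [0,0,0]}
    - {"gripper": 85,"travel": [-0.05,0.05,3],"angular": [0,0,0]}
    - {"gripper": 85,"travel": [-0.08,0.05,4.5],"angular": [0,0,0]}
    - {"gripper": 85,"travel": [-0.08,0.05,6],"angular": [0,0,0]}
    - {"gripper": 85,"travel": [-0.08,0.05,6.4],"angular": [0,0,0]}
    - {"gripper": 85,"travel": [-0.08,0.05,6.4],"angular": [0,0,0]}

```text
t: 1.78
eef_pos: [0.482, 0.2007, 0.092]
tcp_rot: [0.69, 0.629, -0.267, 0.239]
ft_force: [-0.1, 0.5, -0.1]
finger_gap: 0.085
finger_force: 0.0
```

```bash
python3 - <<'E'
from h import *
snap(2,(246,205),(254,250),30)
b=np.array([.0669,.6658,.743]); P=np.array([.4806,.1765,.0625])
rel(P,goal([.995,-.1,0],b))
E
```

```text
t 1.88 at [0.4841 0.2039 0.0941] gap 0.0851 F [-0.6  0.3  0.2]
travel [0.02, -0.03, 1.68] angular [0.1, -0.2, 0.3]
```

View pics/c2.png

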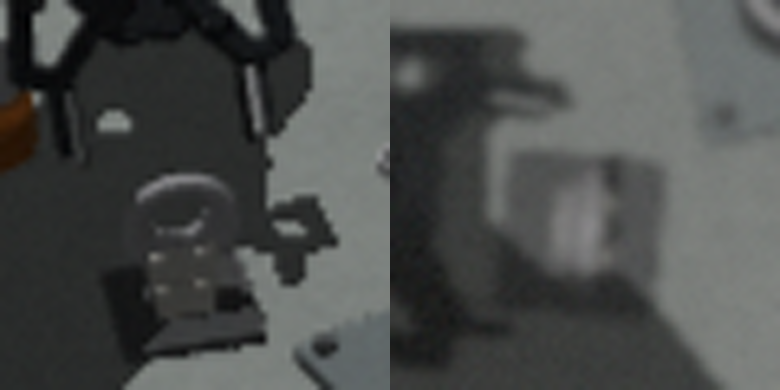

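The fingers straddle the washer in both views: their tips are at crop (70,155) and (262,138) in the side view, and near rows 95 and 325 in the top view. I'll advance and close.

>>> play_rows:
  motion:
    - {"gripper": 85,"travel": [0,0,0.8],"angular": [0,0,0]}
    - {"gripper": 85,"travel": [0.02,-0.03,1.68],"angular": [0,0,0]}
    - {"gripper": 85,"travel": [0.02,-0.03,1.68],"angular": [0,0,0]}
    - {"gripper": 66,"travel": [0.02,-0.03,1.68],"angular": [0,0,0]}
    - {"gripper": 66,"travel": [0.02,-0.03,1.68],"angular": [0,0,0]}
    - {"gripper": 66,"travel": [0.02,-0.03,1.68],"angular": [0,0,0]}
  newtons: 30

```text
t: 2.38
eef_pos: [0.4811, 0.1772, 0.0627]
tcp_rot: [0.691, 0.629, -0.264, 0.24]
ft_force: [-0.2, 1.0, 0.1]
finger_gap: 0.0661
finger_force: 0.0
```

```bash
python3 - <<'E'
from h import *
b=np.array([.0669,.6658,.743]); P=np.array([.4806,.1765,.0625])
rel(P,goal([.995,-.1,0],b))
snap(3,(246,205),(254,250),30)
E
```

```text
t 2.38 at [0.4811 0.1772 0.0627] gap 0.0661 F [-0.2  1.   0.1]
travel [-0.02, -0.02, 0.02] angular [0.2, -0.2, 0.3]
```

View pics/c3.png

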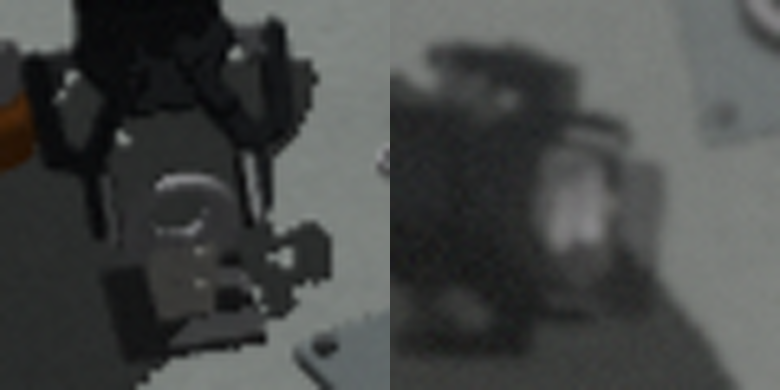

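Both fingers straddle the rim (side crop x 110 to 245), at a 66 mm gap with no contact force. Closing now.

>>> play_rows:
  motion:
    - {"gripper": 62,"travel": [0,0,0],"angular": [0,0,0]}
    - {"gripper": 58,"travel": [0,0,0],"angular": [0,0,0]}
    - {"gripper": 55,"travel": [0,0,0],"angular": [0,0,0]}
    - {"gripper": 55,"travel": [0,0,0],"angular": [0,0,0]}
    - {"gripper": 55,"travel": [0,0,0],"angular": [0,0,0]}
  newtons: 60

```text
t: 2.9
eef_pos: [0.4804, 0.1763, 0.0623]
tcp_rot: [0.691, 0.628, -0.265, 0.24]
ft_force: [-1.9, 3.4, 7.1]
finger_gap: 0.0603
finger_force: 62.7
```

>>> play_rows:
  motion:
    - {"gripper": 55,"travel": [-0.13,0,-0.15],"angular": [0,0,0]}
    - {"gripper": 55,"travel": [-0.4,0,-0.45],"angular": [0,0,0]}
    - {"gripper": 55,"travel": [-1,0,-1.1],"angular": [0,0,0]}
    - {"gripper": 55,"travel": [-1.7,0,-1.9],"angular": [0,0,0]}
    - {"gripper": 55,"travel": [-2.7,0,-3],"angular": [0,0,0]}
    - {"gripper": 55,"travel": [-3.3,0,-3.7],"angular": [0,0,0]}
    - {"gripper": 55,"travel": [-3.3,0,-3.7],"angular": [0,0,0]}

```text
t: 3.48
eef_pos: [0.4822, 0.1768, 0.1905]
tcp_rot: [0.692, 0.628, -0.262, 0.24]
ft_force: [1.5, 0.5, -1.8]
finger_gap: 0.0602
finger_force: 65.0
```

```bash
python3 - <<'E'
from h import *
# carried washer: band centre ~ TCP; target above arbor, tilt -42 the other side
d=np.array([.1,.995,0]); b=-np.sin(np.radians(42))*d+np.cos(np.radians(42))*np.array([0,0,1])
rel([.591,.0774,.19],goal([.995,-.1,0],b))
snap(4,(246,190),(254,240),30)
E
```

```text
t 3.48 at [0.4822 0.1768 0.1905] gap 0.0602 F [ 1.5  0.5 -1.8]
travel [-2.62, 4.71, 2.38] angular [0.2, 83.7, 0.3]
```

View pics/c4.png

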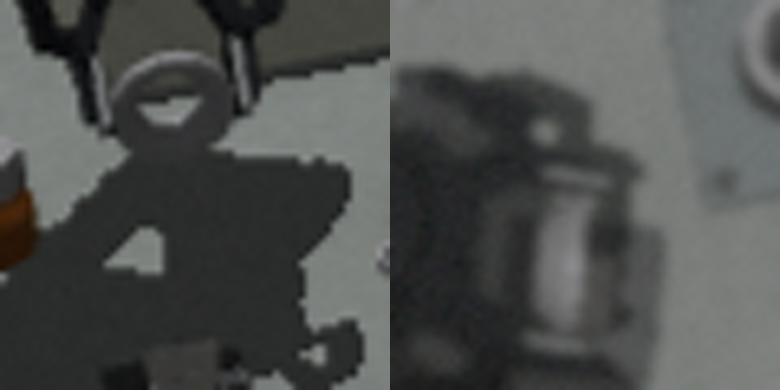

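The washer is lifted (side crop (170,105)), held by the ends of its level diameter. I'll swing it over to the arbor.

>>> play_rows:
  motion:
    - {"gripper": 55,"travel": [-0.2,0.3,0.2],"angular": [0,7,0]}
    - {"gripper": 55,"travel": [-0.4,0.7,0.35],"angular": [0,14,0]}
    - {"gripper": 55,"travel": [-0.65,1.15,0.6],"angular": [0,21,0]}
    - {"gripper": 55,"travel": [-0.85,1.55,0.8],"angular": [0,28,0]}
    - {"gripper": 55,"travel": [-1.1,1.95,1],"angular": [0,35,0]}
    - {"gripper": 55,"travel": [-1.3,2.35,1.2],"angular": [0,42,0]}
    - {"gripper": 55,"travel": [-1.55,2.75,1.4],"angular": [0,49,0]}
    - {"gripper": 55,"travel": [-1.75,3.15,1.6],"angular": [0,56,0]}

```text
t: 4.25
eef_pos: [0.5535, 0.1085, 0.1846]
tcp_rot: [0.734, 0.667, 0.093, -0.085]
ft_force: [-0.5, 0.8, -1.3]
finger_gap: 0.0602
finger_force: 64.9
```

```bash
python3 - <<'E'
from h import *
d=np.array([.1,.995,0]); b=-np.sin(np.radians(42))*d+np.cos(np.radians(42))*np.array([0,0,1])
rel([.591,.0774,.18],goal([.995,-.1,0],b))
E
```

```text
t 4.25 at [0.5535 0.1085 0.1846] gap 0.0602 F [-0.5  0.8 -1.3]
travel [-1.11, 1.61, -0.09] angular [-0.1, 27.6, 0.2]
```

>>> play_rows:
  motion:
    - {"gripper": 55,"travel": [-0.25,0.4,0],"angular": [0,7,0]}
    - {"gripper": 55,"travel": [-0.55,0.8,0],"angular": [0,14,0]}
    - {"gripper": 55,"travel": [-0.85,1.2,0],"angular": [0,21,0]}
    - {"gripper": 55,"travel": [-1.11,1.61,-0.09],"angular": [0,27.6,0]}
    - {"gripper": 55,"travel": [-1.11,1.61,-0.09],"angular": [0,27.6,0]}
    - {"gripper": 55,"travel": [-1.11,1.61,-0.09],"angular": [0,27.6,0]}

```text
t: 4.75
eef_pos: [0.5896, 0.0765, 0.1771]
tcp_rot: [0.694, 0.626, 0.261, -0.242]
ft_force: [-0.2, 0.5, -1.2]
finger_gap: 0.0598
finger_force: 64.9
```

```bash
python3 - <<'E'
from h import *
d=np.array([.1,.995,0]); b=-np.sin(np.radians(42))*d+np.cos(np.radians(42))*np.array([0,0,1])
rel([.591,.0774,.13],goal([.995,-.1,0],b))
snap(5,(286,205),(287,210),30)
E
```

```text
t 4.75 at [0.5896 0.0765 0.1771] gap 0.0598 F [-0.2  0.5 -1.2]
travel [-1.22, 0.07, 1.43] angular [-0.4, 0.3, -0.3]
```

View pics/c5.png

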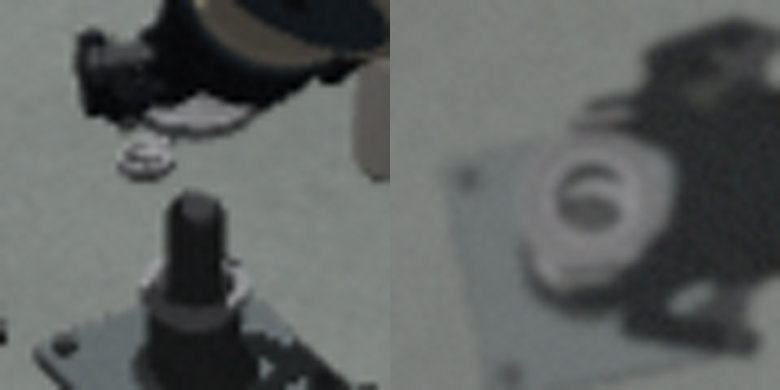

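```bash
python3 - <<'E'
from h import *
t=load("top",5); s=load("side",5)
print(t["image"][198:226,276:304].mean(2).astype(int))
for u,v in((287.3,210),(287.5,210),): print(onz(t,u,v,.19))
for z in(.18,.19): print(proj(t,[.5896,.0765,z]),proj(s,[.5896,.0765,z]))
print(s["image"][186:210,276:298].mean(2).astype(int))
E
```

```text
[[126 126 125 124 123 124 122 122 113 105 103  97  92  89  85  82  75  66
   55  47  41  43  44  41  45  39  46  39]
 [125 125 125 124 124 125 123 121 109  97  89  86  82  80  76  67  57  52
   44  39  46  42  45  43  40  45  44  45]
 [126 126 124 121 121 123 121 119 111 103  96  95  93  91  89  82  77  68
   56  50  46  43  42  46  47  48  43  42]
 [120 119 118 118 117 119 120 117 113 108 106 105 106 105 103 104 100  92
   82  68  60  52  49  45  46  41  41  42]
 [114 112 111 115 117 118 115 116 113 111 113 113 113 112 112 110 112 108
  103  94  82  73  64  54  46  45  41  41]
 [111 111 114 114 118 117 114 116 119 121 120 122 123 123 120 117 115 113
  111 109 105  99  88  71  57  46  43  42]
 [112 114 118 118 116 114 115 119 121 119 118 116 116 119 122 121 124 119
  114 115 113 113 105  87  66  52  42  42]
 [113 116 117 119 115 116 120 121 113 102  93  88  88  96 106 119 125 124
  119 114 116 118 114 102  80  56  43  45]
 [115 118 119 118 116 121 123 114  97  80  72  74  73  78  86  99 118 127
  123 118 117 119 117 106  84  61  46  42]
 [116 117 119 119 119 124 117 104  83  79  86  
[... 3891 characters left out ...]
7 128 128 127 127 127 127 125
  126 126 127 126]
 [120 117 117 115 120 126 126 126 128 127 130 130 128 129 132 130 129 128
  129 127 126 126]
 [130 130 128 127 129 128 128 128  93  98 101 114 126 131 132 131 130 129
  127 126 125 125]
 [131 130 130 131 132 131 110  66  61  67  69  74  87 102 124 127 128 128
  128 127 125 125]
 [130 130 131 130 129 131  64  25  56  61  62  62  64  58 123 130 128 129
  128 127 125 124]
 [130 130 131 129 130  95  37  22  57  62  62  62  56  40  80 123 130 129
  129 129 127 125]
 [130 130 132 131 131  84  32  20  31  50  53  51  42  31  65 123 131 129
  130 129 130 129]
 [129 129 128 131 133  83  32  22  24  28  37  34  30  23  65 121 127 129
  128 131 130 129]]
```

The washer is dome up over the rod. In the top view the hole is at (287.1, 209.7), which puts the washer centre at about (0.5907, 0.0784). I'll lower it with a 1–2 mm correction.

```bash
python3 - <<'E'
from h import *
d=np.array([.1,.995,0]); b=-np.sin(np.radians(42))*d+np.cos(np.radians(42))*np.array([0,0,1])
rel([.5903,.0758,.118],goal([.995,-.1,0],b))
E
```

```text
t 4.85 at [0.5897 0.0784 0.179 ] gap 0.0602 F [ 0.3 -0.1 -1. ]
travel [-1.7, 0.05, 1.76] angular [-0.4, 0.4, 0.0]
```

>>> play_rows:
  motion:
    - {"gripper": 55,"travel": [-0.5,0,0.5],"angular": [0,0,0]}
    - {"gripper": 55,"travel": [-1,0.03,1.05],"angular": [-0.2,0.2,0]}
    - {"gripper": 55,"travel": [-1.5,0.05,1.55],"angular": [-0.4,0.4,0]}
    - {"gripper": 55,"travel": [-1.68,0.05,1.78],"angular": [-0.4,0.4,0]}
    - {"gripper": 55,"travel": [-1.68,0.05,1.78],"angular": [-0.4,0.4,0]}
    - {"gripper": 55,"travel": [-1.68,0.05,1.78],"angular": [-0.4,0.4,0]}
    - {"gripper": 55,"travel": [-1.68,0.05,1.78],"angular": [-0.4,0.4,0]}

```text
t: 5.43
eef_pos: [0.592, 0.0769, 0.1199]
tcp_rot: [0.691, 0.627, 0.267, -0.24]
ft_force: [0.0, 0.1, -0.9]
finger_gap: 0.0602
finger_force: 64.9
```

```bash
python3 - <<'E'
from h import *
d=np.array([.1,.995,0]); b=-np.sin(np.radians(42))*d+np.cos(np.radians(42))*np.array([0,0,1])
G=goal([.995,-.1,0],b)
rel([.5903,.0765,.118],G)
snap(6,(286,205),(287,210),22)
rel([.5903,.0765,.118],G)
E
```

```text
t 5.43 at [0.592  0.0769 0.1199] gap 0.0602 F [ 0.   0.1 -0.9]
travel [-0.07, -0.06, 0.04] angular [0.1, -0.1, 0.2]
t 5.53 at [0.5921 0.0765 0.1199] gap 0.06 F [-0.4  0.2 -1.6]
travel [-0.06, -0.07, 0.05] angular [0.2, -0.1, 0.2]
```

View pics/c6.png

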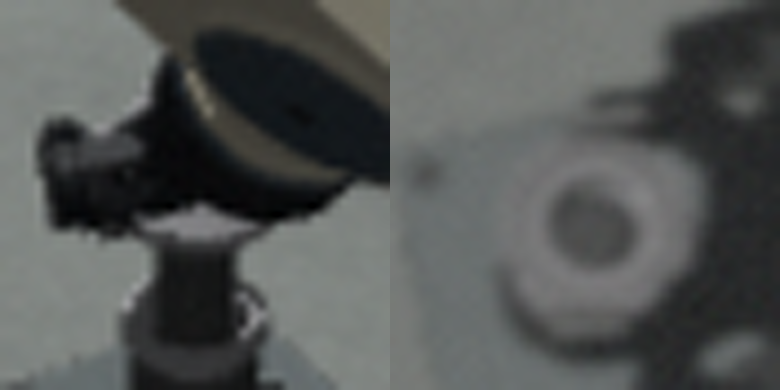

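In the top crop the rod is inside the hole, roughly concentric at (592,222). In the side crop the washer sits just over the rod tip. I'll descend in small steps and watch the force.

>>> play_rows:
  motion:
    - {"gripper": 55,"travel": [-0.1,-0.04,0.12],"angular": [0,0,0]}
    - {"gripper": 55,"travel": [-0.2,-0.04,0.24],"angular": [0,0,0]}
    - {"gripper": 55,"travel": [-0.3,-0.04,0.36],"angular": [0,0,0]}
    - {"gripper": 55,"travel": [-0.37,-0.04,0.42],"angular": [0,0,0]}
    - {"gripper": 55,"travel": [-0.37,-0.04,0.42],"angular": [0,0,0]}

```text
t: 5.95
eef_pos: [0.5902, 0.0766, 0.104]
tcp_rot: [0.692, 0.626, 0.267, -0.241]
ft_force: [-0.1, -0.3, -1.6]
finger_gap: 0.0601
finger_force: 64.9
```

>>> play_rows:
  motion:
    - {"gripper": 55,"travel": [-0.05,0,0.06],"angular": [0,0,0]}
    - {"gripper": 55,"travel": [-0.1,0,0.12],"angular": [0,0,0]}
    - {"gripper": 55,"travel": [-0.16,0,0.18],"angular": [0,0,0]}
    - {"gripper": 55,"travel": [-0.16,0,0.18],"angular": [0,0,0]}

```text
t: 6.28
eef_pos: [0.5911, 0.0768, 0.0987]
tcp_rot: [0.692, 0.626, 0.268, -0.24]
ft_force: [3.5, 3.2, -1.7]
finger_gap: 0.0599
finger_force: 65.2
```

>>> play_rows:
  motion:
    - {"gripper": 55,"travel": [-0.05,0,0.06],"angular": [0,0,0]}
    - {"gripper": 55,"travel": [-0.1,0,0.12],"angular": [0,0,0]}
    - {"gripper": 55,"travel": [-0.1,0,0.12],"angular": [0,0,0]}

```text
t: 6.53
eef_pos: [0.591, 0.0769, 0.0948]
tcp_rot: [0.692, 0.626, 0.268, -0.24]
ft_force: [3.5, 3.9, -0.4]
finger_gap: 0.0599
finger_force: 65.2
```

The washer is on the rod, with a small side load towards +x+y. I'll shift about 1 mm that way and continue down.

>>> play_rows:
  motion:
    - {"gripper": 55,"travel": [-0.03,0.05,0.09],"angular": [0,0,0]}
    - {"gripper": 55,"travel": [-0.11,0.05,0.18],"angular": [0,0,0]}
    - {"gripper": 55,"travel": [-0.2,0.05,0.28],"angular": [0,0,0]}
    - {"gripper": 55,"travel": [-0.2,0.05,0.28],"angular": [0,0,0]}

```text
t: 6.87
eef_pos: [0.5912, 0.0776, 0.0851]
tcp_rot: [0.692, 0.626, 0.267, -0.241]
ft_force: [0.4, 0.2, -0.9]
finger_gap: 0.0602
finger_force: 65.3
```

>>> play_rows:
  motion:
    - {"gripper": 55,"travel": [-0.08,0,0.09],"angular": [0,0,0]}
    - {"gripper": 55,"travel": [-0.16,0,0.18],"angular": [0,0,0]}
    - {"gripper": 55,"travel": [-0.16,0,0.18],"angular": [0,0,0]}

```text
t: 7.12
eef_pos: [0.5916, 0.0777, 0.0795]
tcp_rot: [0.692, 0.626, 0.267, -0.24]
ft_force: [0.6, 0.3, -1.8]
finger_gap: 0.0601
finger_force: 65.3
```

>>> play_rows:
  motion:
    - {"gripper": 55,"travel": [-0.07,0,0.08],"angular": [0,0,0]}
    - {"gripper": 55,"travel": [-0.14,0,0.16],"angular": [0,0,0]}
    - {"gripper": 55,"travel": [-0.2,0,0.22],"angular": [0,0,0]}
    - {"gripper": 55,"travel": [-0.2,0,0.22],"angular": [0,0,0]}

```text
t: 7.45
eef_pos: [0.5918, 0.0777, 0.0723]
tcp_rot: [0.692, 0.626, 0.267, -0.24]
ft_force: [0.1, 0.4, -1.2]
finger_gap: 0.0603
finger_force: 65.3
```

>>> play_rows:
  motion:
    - {"gripper": 55,"travel": [-0.03,0,0.03],"angular": [0,0,0]}
    - {"gripper": 55,"travel": [-0.06,0,0.06],"angular": [0,0,0]}
    - {"gripper": 55,"travel": [-0.06,0,0.06],"angular": [0,0,0]}

```text
t: 7.7
eef_pos: [0.592, 0.0776, 0.0706]
tcp_rot: [0.692, 0.626, 0.267, -0.24]
ft_force: [-0.5, -0.0, -2.3]
finger_gap: 0.0598
finger_force: 65.3
```

>>> play_rows:
  motion:
    - {"gripper": 55,"travel": [-0.03,0,0.03],"angular": [0,0,0]}
    - {"gripper": 55,"travel": [-0.06,0,0.06],"angular": [0,0,0]}
    - {"gripper": 55,"travel": [-0.06,0,0.06],"angular": [0,0,0]}

```text
t: 7.95
eef_pos: [0.5921, 0.0776, 0.0695]
tcp_rot: [0.691, 0.626, 0.268, -0.241]
ft_force: [-1.8, -2.3, 6.7]
finger_gap: 0.0596
finger_force: 66.1
```

>>> play_rows:
  motion:
    - {"gripper": 55,"travel": [-0.02,0,0.02],"angular": [0,0,0]}
    - {"gripper": 55,"travel": [-0.03,0,0.03],"angular": [0,0,0]}
    - {"gripper": 55,"travel": [-0.03,0,0.03],"angular": [0,0,0]}

```text
t: 8.2
eef_pos: [0.5922, 0.0776, 0.0694]
tcp_rot: [0.691, 0.626, 0.268, -0.241]
ft_force: [-4.9, -5.3, 15.4]
finger_gap: 0.06
finger_force: 66.9
```

The rim is seated at z 0.0694, as expected. I'll let go and back out along the tool axis.

>>> play_rows:
  motion:
    - {"gripper": 66,"travel": [0.03,0,-0.03],"angular": [0,0,0]}
    - {"gripper": 75,"travel": [0.03,0,-0.03],"angular": [0,0,0]}
    - {"gripper": 82,"travel": [0.03,0,-0.03],"angular": [0,0,0]}
    - {"gripper": 82,"travel": [0.03,0,-0.03],"angular": [0,0,0]}
    - {"gripper": 82,"travel": [0.03,0,-0.03],"angular": [0,0,0]}

```text
t: 8.62
eef_pos: [0.5919, 0.0775, 0.0684]
tcp_rot: [0.692, 0.626, 0.267, -0.24]
ft_force: [-0.6, -0.4, 0.2]
finger_gap: 0.082
finger_force: 0.0
```

>>> play_rows:
  motion:
    - {"gripper": 82,"travel": [0,0,-0.5],"angular": [0,0,0]}
    - {"gripper": 82,"travel": [0,0,-1.5],"angular": [0,0,0]}
    - {"gripper": 82,"travel": [0,0,-3],"angular": [0,0,0]}
    - {"gripper": 85,"travel": [0,0,-4.5],"angular": [0,0,0]}
    - {"gripper": 85,"travel": [0,0,-6],"angular": [0,0,0]}
    - {"gripper": 85,"travel": [0,0,-6],"angular": [0,0,0]}

```text
t: 9.12
eef_pos: [0.5842, -0.0276, 0.1853]
tcp_rot: [0.692, 0.627, 0.269, -0.236]
ft_force: [0.9, -0.3, 0.4]
finger_gap: 0.0852
finger_force: 0.0
```

```bash
python3 - <<'E'
from h import *
d=np.array([-.1,-.995,0]);a=np.radians(48); b=-np.sin(a)*d+np.cos(a)*np.array([0,0,1])
z=np.array([d[0]*.9945,d[1]*.9945,.105]); P=np.array([.476,-.194,.063])-.0045*z
print(b,P)
rel(P+.16*b,goal([.995,-.1,0],b))
snap(7,(286,215),(287,212),22)
E
```

```text
[0.07431448 0.7394291  0.66913061] [ 0.47644752 -0.18954713  0.0625275 ]
t 9.12 at [ 0.5842 -0.0276  0.1853] gap 0.0852 F [ 0.9 -0.3  0.4]
travel [-1.98, -3.64, -0.99] angular [0.7, -89.9, -0.2]
```

View pics/c7.png

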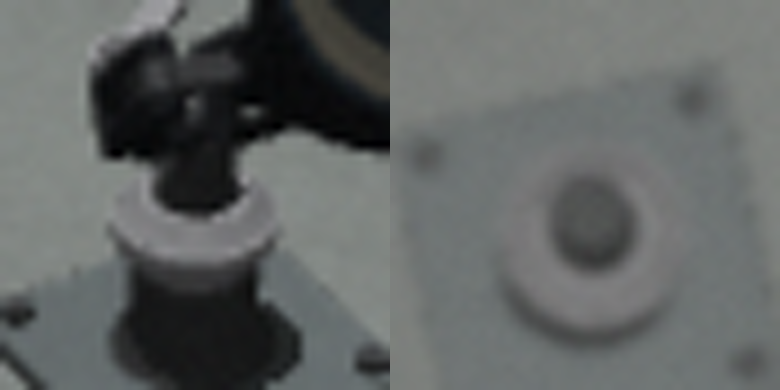

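The first washer is seated level and dome up: in the side crop its collar and rim are centred near (195,225), and in the top crop the rod is centred in the ring at (592,222). I've used all my picture views, so from here I'll work from numbers. Next is the swing to easel 2.

>>> play_rows:
  motion:
    - {"gripper": 85,"travel": [-0.1,-0.4,-0.3],"angular": [0,-7,0]}
    - {"gripper": 85,"travel": [-0.2,-0.8,-0.5],"angular": [0,-14,0]}
    - {"gripper": 85,"travel": [-0.4,-1.2,-0.7],"angular": [0,-21,0]}
    - {"gripper": 85,"travel": [-0.6,-1.6,-0.9],"angular": [0,-28,0]}
    - {"gripper": 85,"travel": [-0.8,-2,-1],"angular": [0,-35,0]}
    - {"gripper": 85,"travel": [-1,-2.4,-1],"angular": [0,-42,0]}
    - {"gripper": 85,"travel": [-1.3,-2.8,-1],"angular": [0,-49,0]}
    - {"gripper": 85,"travel": [-1.5,-3.2,-1],"angular": [0,-56,0]}

```text
t: 9.88
eef_pos: [0.4972, -0.0587, 0.1731]
tcp_rot: [0.736, 0.666, -0.09, 0.085]
ft_force: [-1.8, -0.1, -1.1]
finger_gap: 0.0853
finger_force: 0.0
```

```bash
cat > p2.py <<'E'
from h import *
d=np.array([-.1,-.995,0]);a=np.radians(48); b=-np.sin(a)*d+np.cos(a)*np.array([0,0,1]); P=np.array([.4764,-.1895,.0625]); G=goal([.995,-.1,0],b)
import sys; rel(P+float(sys.argv[1])*b,G)
E
python3 p2.py .16
```

```text
t 9.88 at [ 0.4972 -0.0587  0.1731] gap 0.0853 F [-1.8 -0.1 -1.1]
travel [-0.48, -0.31, 0.27] angular [0.3, -33.8, -0.1]
```

>>> play_rows:
  motion:
    - {"gripper": 85,"travel": [-0.1,-0.1,0],"angular": [0,-7,0]}
    - {"gripper": 85,"travel": [-0.2,-0.2,0.1],"angular": [0,-14,0]}
    - {"gripper": 85,"travel": [-0.35,-0.3,0.15],"angular": [0,-21,0]}
    - {"gripper": 85,"travel": [-0.48,-0.31,0.27],"angular": [0,-28,0]}
    - {"gripper": 85,"travel": [-0.48,-0.31,0.27],"angular": [0.3,-33.8,-0.1]}
    - {"gripper": 85,"travel": [-0.48,-0.31,0.27],"angular": [0.3,-33.8,-0.1]}
    - {"gripper": 85,"travel": [-0.48,-0.31,0.27],"angular": [0.3,-33.8,-0.1]}

```text
t: 10.47
eef_pos: [0.4878, -0.0702, 0.1675]
tcp_rot: [0.677, 0.615, -0.302, 0.269]
ft_force: [-0.4, -0.3, -0.2]
finger_gap: 0.0852
finger_force: 0.0
```

```bash
python3 p2.py .02
```

```text
t 10.47 at [ 0.4878 -0.0702  0.1675] gap 0.0852 F [-0.4 -0.3 -0.2]
travel [-0.12, 0.04, 5.57] angular [-0.2, -0.4, 0.4]
```

>>> play_rows:
  motion:
    - {"gripper": 85,"travel": [-0.05,0,1.5],"angular": [0,0,0]}
    - {"gripper": 85,"travel": [-0.12,0.04,3],"angular": [0,-0.4,0.4]}
    - {"gripper": 85,"travel": [-0.12,0.04,4.2],"angular": [0,-0.4,0.4]}
    - {"gripper": 85,"travel": [-0.12,0.04,5.2],"angular": [0,-0.4,0.4]}
    - {"gripper": 85,"travel": [-0.12,0.04,5.57],"angular": [0,-0.4,0.4]}
    - {"gripper": 85,"travel": [-0.12,0.04,5.57],"angular": [0,-0.4,0.4]}
    - {"gripper": 85,"travel": [-0.12,0.04,5.57],"angular": [0,-0.4,0.4]}

```text
t: 11.05
eef_pos: [0.4787, -0.1762, 0.0785]
tcp_rot: [0.68, 0.61, -0.302, 0.273]
ft_force: [0.6, -0.3, -0.0]
finger_gap: 0.0854
finger_force: 0.0
```

```bash
python3 p2.py 0; python3 - <<'E'
from h import *
from plant import bot
c=bot.capture("side"); print(c["image"][272:292,262:304].mean(2).astype(int))
o=bot.get_obs(); R=Ro.from_quat(o["tcp_rot"]).as_matrix(); print([proj(c,o["eef_pos"]+R@[0,y,.0]).round(1) for y in(-.0425,0,.0425)], proj(c,[.4764,-.1895,.0625]))
E
```

```text
t 11.05 at [ 0.4787 -0.1762  0.0785] gap 0.0854 F [ 0.6 -0.3 -0. ]
travel [0.11, -0.04, 0.83] angular [-0.2, 0.0, -0.4]
[[104 126  73 120 132 129  63  42  43  44  44  44  44  43  46  42  43  42
   45  45  44  45  42  43  43  44  43  41  43  45  44  64  87  33  16  84
  103  60  65  68  67 122]
 [ 78 122  68 119 129 127  64  42  43  44  45  44  43  45  45  42  44  43
   43  44  44  43  44  43  44  41  44  43  44  42  45 108 121  44   9  47
   61  48  45  44  44 120]
 [ 68 120  82 120 127 126  62  42  43  43  44  45  44  45  44  44  44  45
   78  83  81  99 101  81  63  46  44  44  43  42  44  64 118  91  37  43
   45  45  42  45  45  65]
 [ 56 119  87 102 127 128  63  43  43  44  43  44  47  43  44  80 105 129
  136 136 134 132 129 121 115 107  75  50  45  43  41  43  62  57  43  43
   44  42  43  44  42  43]
 [ 35 119 102  84 123 128 118  60  44  44  44  43  44  78 123 136 140 123
  123 116  85 100 102  95 100  94  95  81  51  43  43  44  44  42  43  43
   43  43  43  45  44  43]
 [ 26 119 124  86 124 130  80  48  44  46  44  43  75 126 140 124 110 110
  115 119 112 114 111 103 100  
[... 1918 characters left out ...]
1  60  78  62  53  46  78 121 126 123 123 123 117
   60  46  43  41  44 106]
 [ 44  43  43  45  44  44  44  42  43  51  52  50  52  57  58  52  58  59
   59  59  59  53  52  47  87  78  57  48  52  62 121 131 128 125 127  79
   48  45  45  43  42 116]
 [ 44  43  43  44  44  45  44  44  45  48  50  49  49  54  59  61  50  49
   50  50  78  52  47 110  87  62  52  52  58  58  86 122 127 127 129 120
   61  43  44  43  44  62]
 [ 46  43  44  45  44  44  42  43  46  44  77  55  50  49  53  60  63  87
  108 117 125 111  93  80  60  51  53  58  59  60  51 113 123 126 130 134
   65  46  44  44  43  43]]
[array([265.4, 278.9]), array([280.8, 276. ]), array([296. , 273.2])] [281.55864623 284.10234352]
```

>>> play_rows:
  motion:
    - {"gripper": 85,"travel": [0.06,-0.02,0.4],"angular": [0,0,0]}
    - {"gripper": 85,"travel": [0.11,-0.04,0.83],"angular": [0,0,0]}
    - {"gripper": 85,"travel": [0.11,-0.04,0.83],"angular": [0,0,0]}
    - {"gripper": 67,"travel": [0.11,-0.04,0.83],"angular": [0,0,0]}
    - {"gripper": 66,"travel": [0.11,-0.04,0.83],"angular": [0,0,0]}
    - {"gripper": 66,"travel": [0.11,-0.04,0.83],"angular": [0,0,0]}
  newtons: 30

```text
t: 11.6
eef_pos: [0.4765, -0.1892, 0.062]
tcp_rot: [0.679, 0.61, -0.302, 0.273]
ft_force: [0.5, 0.2, -1.2]
finger_gap: 0.0663
finger_force: 0.0
```

>>> play_rows:
  motion:
    - {"gripper": 62,"travel": [0,0,0],"angular": [0,0,0]}
    - {"gripper": 58,"travel": [0,0,0],"angular": [0,0,0]}
    - {"gripper": 55,"travel": [0,0,0],"angular": [0,0,0]}
    - {"gripper": 55,"travel": [0,0,0],"angular": [0,0,0]}
    - {"gripper": 55,"travel": [0,0,0],"angular": [0,0,0]}
  newtons: 60

```text
t: 12.02
eef_pos: [0.4765, -0.1892, 0.0625]
tcp_rot: [0.679, 0.61, -0.302, 0.274]
ft_force: [-1.2, 3.7, 5.5]
finger_gap: 0.06
finger_force: 63.1
```

```bash
python3 - <<'E'
from h import *
d=np.array([-.1,-.995,0]);a=np.radians(48); b=-np.sin(a)*d+np.cos(a)*np.array([0,0,1])
rel([.478,-.188,.20],goal([.995,-.1,0],b))
E
```

```text
t 12.02 at [ 0.4765 -0.1892  0.0625] gap 0.06 F [-1.2  3.7  5.5]
travel [-4.06, 0.07, -3.71] angular [-0.1, 0.1, -0.3]
```

Gripped with the same readings as washer 1. Lifting.

>>> play_rows:
  motion:
    - {"gripper": 55,"travel": [-0.15,0,-0.14],"angular": [0,0,0]}
    - {"gripper": 55,"travel": [-0.5,0,-0.45],"angular": [0,0,0]}
    - {"gripper": 55,"travel": [-1.2,0.02,-1.1],"angular": [0,0,0]}
    - {"gripper": 55,"travel": [-2.2,0.03,-2],"angular": [0,0,0]}
    - {"gripper": 55,"travel": [-3.2,0.05,-2.9],"angular": [0,0,0]}
    - {"gripper": 55,"travel": [-4.06,0.07,-3.7],"angular": [0,0,0]}
    - {"gripper": 55,"travel": [-4.06,0.07,-3.7],"angular": [0,0,0]}

```text
t: 12.6
eef_pos: [0.48, -0.1885, 0.2051]
tcp_rot: [0.68, 0.609, -0.3, 0.276]
ft_force: [1.8, 0.6, -1.1]
finger_gap: 0.0602
finger_force: 65.0
```

```bash
cat > p3.py <<'E'
from h import *
import sys
d=np.array([.1,.995,0]);a=np.radians(48); b=-np.sin(a)*d+np.cos(a)*np.array([0,0,1])
rel([float(x) for x in sys.argv[1:4]],goal([.995,-.1,0],b))
E
python3 p3.py .592 .0776 .20
```

```text
t 12.6 at [ 0.48   -0.1885  0.2051] gap 0.0602 F [ 1.8  0.6 -1.1]
travel [7.57, 3.33, -8.07] angular [0.6, 96.1, -0.4]
```

>>> play_rows:
  motion:
    - {"gripper": 55,"travel": [0.4,0.2,-0.5],"angular": [0,6,0]}
    - {"gripper": 55,"travel": [0.9,0.4,-1],"angular": [0,13,0]}
    - {"gripper": 55,"travel": [1.4,0.6,-1.5],"angular": [0,20,0]}
    - {"gripper": 55,"travel": [1.9,0.85,-2.1],"angular": [0,27,0]}
    - {"gripper": 55,"travel": [2.5,1.1,-2.7],"angular": [0,34,0]}
    - {"gripper": 55,"travel": [3.1,1.4,-3.3],"angular": [0.2,41,0]}
    - {"gripper": 55,"travel": [3.7,1.65,-3.95],"angular": [0.3,48,0]}
    - {"gripper": 55,"travel": [4.3,1.9,-4.6],"angular": [0.3,55,0]}

```text
t: 13.27
eef_pos: [0.5428, -0.036, 0.1977]
tcp_rot: [0.742, 0.667, 0.047, -0.042]
ft_force: [-1.1, -0.3, -2.0]
finger_gap: 0.0602
finger_force: 65.0
```

```bash
python3 p3.py .592 .0776 .185
```

```text
t 13.27 at [ 0.5428 -0.036   0.1977] gap 0.0602 F [-1.1 -0.3 -2. ]
travel [4.63, 1.47, 1.1] angular [0.2, 40.7, -0.3]
```

>>> play_rows:
  motion:
    - {"gripper": 55,"travel": [0.8,0.25,0.15],"angular": [0,7,0]}
    - {"gripper": 55,"travel": [1.6,0.5,0.3],"angular": [0,14,0]}
    - {"gripper": 55,"travel": [2.4,0.75,0.5],"angular": [0,21,0]}
    - {"gripper": 55,"travel": [3.2,1,0.7],"angular": [0,28,0]}
    - {"gripper": 55,"travel": [4,1.25,0.9],"angular": [0,35,0]}
    - {"gripper": 55,"travel": [4.63,1.47,1.1],"angular": [0.2,40.7,-0.3]}
    - {"gripper": 55,"travel": [4.63,1.47,1.1],"angular": [0.2,40.7,-0.3]}
    - {"gripper": 55,"travel": [4.63,1.47,1.1],"angular": [0.2,40.7,-0.3]}

```text
t: 13.93
eef_pos: [0.5901, 0.0761, 0.1814]
tcp_rot: [0.68, 0.613, 0.297, -0.272]
ft_force: [-0.3, -0.3, -1.3]
finger_gap: 0.0602
finger_force: 65.2
```

>>> play_rows:
  motion:
    - {"gripper": 55,"travel": [0,0,0],"angular": [0,0,0]}
    - {"gripper": 55,"travel": [0,0,0],"angular": [0,0,0]}

```text
t: 14.1
eef_pos: [0.5911, 0.0764, 0.1837]
tcp_rot: [0.679, 0.614, 0.298, -0.27]
ft_force: [0.5, 0.7, -2.0]
finger_gap: 0.0599
finger_force: 65.2
```

```bash
python3 p3.py .592 .0776 .14; python3 - <<'E'
from h import *
from plant import bot
t=bot.capture("top"); o=bot.get_obs()
np.savez("pics/top8.npz",**t); print(o["eef_pos"],proj(t,o["eef_pos"]))
print(t["image"][196:226,274:304].mean(2).astype(int))
E
```

```text
t 14.1 at [0.5911 0.0764 0.1837] gap 0.0599 F [ 0.5  0.7 -2. ]
travel [-1.25, 0.03, 1.22] angular [-0.0, 0.5, -0.1]
[0.59112742 0.07650494 0.18387993] [287.76472412 209.91922835]
[[125 124 123 124 122 123 124 124 122 124 124 120 116 104  92  93  98  99
   96  95  92  77  57  48  47  44  45  44  42  43]
 [124 124 122 123 122 123 124 125 122 124 121 115 109 104  99  99  99  97
   91  87  83  73  55  46  46  45  44  45  45  46]
 [125 125 125 125 124 123 123 123 124 121 117 108 102  96  94  90  86  80
   73  66  59  53  46  44  44  45  43  44  46  44]
 [125 125 124 125 123 122 124 124 125 125 122 117 112 112 111 106 102  97
   88  76  63  52  39  43  44  42  46  45  41  43]
 [124 126 124 126 123 123 123 127 127 132 130 129 129 127 127 127 126 124
  119 110  95  79  62  52  45  42  46  48  46  48]
 [122 121 120 119 119 121 121 128 132 132 129 130 128 125 126 125 126 130
  130 127 121 107  90  67  58  49  53  54  52  51]
 [117 115 114 113 113 119 126 131 132 127 124 120 118 115 115 117 117 121
  124 131 129 125 113  95  78  71  64  60  52  50]
 [113 112 110 111 116 124 131 131 126 120 113 
[... 2129 characters left out ...]
114 112 112 111 111 105
  101  94  82  70  56  49  44  42  39  39  39  41]
 [114 111 109 100  99 108 116 114 111 107 109 108 110 107 106 105 104  98
   84  69  54  50  45  41  41  40  41  42  39  38]
 [113 111 107  96  90  98 110 115 112 109 106 101  99  98  97  95  92  86
   72  57  49  43  44  43  41  37  43  42  42  44]
 [110 110 107  98  87  84  98 109 113 110  97  83  76  72  70  67  67  63
   57  49  45  46  43  43  39  41  41  45  44  57]
 [110 111 108 104  91  82  84  99 107 109 100  83  64  54  53  52  47  45
   47  44  41  44  41  41  41  44  44  56  65  80]
 [111 111 111 108  99  84  76  81  88  96  99  94  83  75  67  53  46  44
   45  47  41  46  46  41  41  41  51  72  89 101]]
```

```bash
python3 - <<'E'
from h import *
t=load("top",8)
i=t["image"][194:226,272:302].mean(2); pts=[]
from scipy.ndimage import map_coordinates
c=np.array([287.6,209.8])
for _ in range(5):
    pts=[]
    for a in np.radians(np.arange(0,360,6)):
        r=np.arange(7.5,12,.1); u=c[0]+r*np.cos(a); v=c[1]+r*np.sin(a)
        p=map_coordinates(i,[v-194,u-272],order=3); k=p.argmax()
        if 0<k<len(r)-1 and p[k]>121: pts.append((u[k],v[k]))
    e=cv2.fitEllipseDirect(np.float32(pts)); c=np.array(e[0])
print(len(pts),e,onz(t,*c,.187))
E
```

```text
59 ((287.7940673828125, 209.61029052734375), (18.992944717407227, 20.107568740844727), 87.55962371826172) [0.59144103 0.07644984 0.187     ]
```

```bash
python3 p3.py .5922 .0779 .13
```

```text
t 14.15 at [0.5911 0.0765 0.1839] gap 0.0603 F [ 0.5 -0.3 -0.7]
travel [-1.55, 0.04, 1.5] angular [-0.0, 0.5, -0.1]
```

>>> play_rows:
  motion:
    - {"gripper": 55,"travel": [-0.4,0.02,0.4],"angular": [0,0,0]}
    - {"gripper": 55,"travel": [-0.9,0.04,0.9],"angular": [0,0.3,0]}
    - {"gripper": 55,"travel": [-1.3,0.04,1.25],"angular": [0,0.5,0]}
    - {"gripper": 55,"travel": [-1.55,0.04,1.5],"angular": [0,0.5,0]}
    - {"gripper": 55,"travel": [-1.55,0.04,1.5],"angular": [0,0.5,0]}
    - {"gripper": 55,"travel": [-1.55,0.04,1.5],"angular": [0,0.5,0]}
    - {"gripper": 55,"travel": [-1.55,0.04,1.5],"angular": [0,0.5,0]}

```text
t: 14.73
eef_pos: [0.5922, 0.0781, 0.1292]
tcp_rot: [0.678, 0.612, 0.302, -0.274]
ft_force: [-0.2, -0.3, -1.4]
finger_gap: 0.0597
finger_force: 65.2
```

```bash
python3 p3.py .5922 .0779 .115;python3 p3.py .5922 .0779 .12
```

```text
t 14.73 at [0.5922 0.0781 0.1292] gap 0.0597 F [-0.2 -0.3 -1.4]
travel [-0.43, 0.0, 0.37] angular [-0.0, -0.1, -0.2]
t 14.73 at [0.5922 0.0781 0.1292] gap 0.0597 F [-0.2 -0.3 -1.4]
travel [-0.28, 0.0, 0.24] angular [-0.0, -0.1, -0.2]
```

>>> play_rows:
  motion:
    - {"gripper": 55,"travel": [-0.1,0,0.09],"angular": [0,0,0]}
    - {"gripper": 55,"travel": [-0.19,0,0.17],"angular": [0,0,0]}
    - {"gripper": 55,"travel": [-0.28,0,0.25],"angular": [0,0,0]}
    - {"gripper": 55,"travel": [-0.28,0,0.25],"angular": [0,0,0]}

```text
t: 15.07
eef_pos: [0.5917, 0.0781, 0.119]
tcp_rot: [0.678, 0.612, 0.301, -0.274]
ft_force: [0.1, -0.4, -0.8]
finger_gap: 0.0598
finger_force: 65.2
```

>>> play_rows:
  motion:
    - {"gripper": 55,"travel": [-0.07,0,0.06],"angular": [0,0,0]}
    - {"gripper": 55,"travel": [-0.14,0,0.13],"angular": [0,0,0]}
    - {"gripper": 55,"travel": [-0.14,0,0.13],"angular": [0,0,0]}

```text
t: 15.32
eef_pos: [0.5917, 0.0782, 0.1142]
tcp_rot: [0.678, 0.612, 0.301, -0.274]
ft_force: [-0.4, 0.2, -1.5]
finger_gap: 0.0599
finger_force: 65.2
```

Onto the rod with no side load. I'll continue down.

>>> play_rows:
  motion:
    - {"gripper": 55,"travel": [-0.1,0,0.09],"angular": [0,0,0]}
    - {"gripper": 55,"travel": [-0.2,0,0.18],"angular": [0,0,0]}
    - {"gripper": 55,"travel": [-0.3,0,0.27],"angular": [0,0,0]}
    - {"gripper": 55,"travel": [-0.42,0,0.38],"angular": [0,0,0]}
    - {"gripper": 55,"travel": [-0.42,0,0.38],"angular": [0,0,0]}

```text
t: 15.73
eef_pos: [0.5915, 0.0783, 0.0996]
tcp_rot: [0.678, 0.611, 0.301, -0.275]
ft_force: [-0.3, -0.3, -1.7]
finger_gap: 0.0601
finger_force: 65.2
```

>>> play_rows:
  motion:
    - {"gripper": 55,"travel": [-0.05,0,0.04],"angular": [0,0,0]}
    - {"gripper": 55,"travel": [-0.09,0,0.08],"angular": [0,0,0]}
    - {"gripper": 55,"travel": [-0.09,0,0.08],"angular": [0,0,0]}

```text
t: 15.98
eef_pos: [0.5918, 0.0782, 0.0973]
tcp_rot: [0.678, 0.612, 0.302, -0.274]
ft_force: [0.2, -0.0, -0.9]
finger_gap: 0.06
finger_force: 65.2
```

>>> play_rows:
  motion:
    - {"gripper": 55,"travel": [-0.04,0,0.03],"angular": [0,0,0]}
    - {"gripper": 55,"travel": [-0.07,0,0.06],"angular": [0,0,0]}
    - {"gripper": 55,"travel": [-0.07,0,0.06],"angular": [0,0,0]}

```text
t: 16.23
eef_pos: [0.5918, 0.0781, 0.0951]
tcp_rot: [0.678, 0.612, 0.302, -0.274]
ft_force: [-0.1, 1.3, -1.2]
finger_gap: 0.0606
finger_force: 65.2
```

>>> play_rows:
  motion:
    - {"gripper": 55,"travel": [-0.03,0,0.02],"angular": [0,0,0]}
    - {"gripper": 55,"travel": [-0.04,0,0.03],"angular": [0,0,0]}
    - {"gripper": 55,"travel": [-0.04,0,0.03],"angular": [0,0,0]}

```text
t: 16.48
eef_pos: [0.5919, 0.0781, 0.0945]
tcp_rot: [0.678, 0.612, 0.302, -0.274]
ft_force: [-1.9, -0.4, 4.3]
finger_gap: 0.0601
finger_force: 65.6
```

Contact comes at z 0.0945, exactly as expected. I'll press lightly, release and back out.

>>> play_rows:
  motion:
    - {"gripper": 55,"travel": [-0.02,0,0.02],"angular": [0,0,0]}
    - {"gripper": 55,"travel": [-0.02,0,0.02],"angular": [0,0,0]}
    - {"gripper": 66,"travel": [-0.01,0,0.01],"angular": [0,0,0]}
    - {"gripper": 75,"travel": [-0.01,0,0.01],"angular": [0,0,0]}
    - {"gripper": 82,"travel": [-0.01,0,0.01],"angular": [0,0,0]}
    - {"gripper": 82,"travel": [-0.01,0,0.01],"angular": [0,0,0]}
    - {"gripper": 82,"travel": [-0.01,0,0.01],"angular": [0,0,0]}

```text
t: 17.07
eef_pos: [0.5918, 0.0781, 0.0935]
tcp_rot: [0.678, 0.612, 0.302, -0.274]
ft_force: [0.0, 0.0, -0.5]
finger_gap: 0.082
finger_force: 0.0
```

>>> play_rows:
  motion:
    - {"gripper": 82,"travel": [0,0,-0.5],"angular": [0,0,0]}
    - {"gripper": 82,"travel": [0,0,-1.5],"angular": [0,0,0]}
    - {"gripper": 82,"travel": [0,0,-3],"angular": [0,0,0]}
    - {"gripper": 85,"travel": [0,0,-4.5],"angular": [0,0,0]}
    - {"gripper": 85,"travel": [0,0,-6],"angular": [0,0,0]}
    - {"gripper": 85,"travel": [0,0,-6],"angular": [0,0,0]}
    - {"gripper": 85,"travel": [0,0,-6],"angular": [0,0,0]}

```text
t: 17.65
eef_pos: [0.5817, -0.0353, 0.1954]
tcp_rot: [0.679, 0.611, 0.302, -0.272]
ft_force: [-0.0, 0.1, 0.2]
finger_gap: 0.0848
finger_force: 0.0
```

```bash
python3 - <<'E'
from h import *
from plant import bot
from scipy.ndimage import map_coordinates
t=bot.capture("top"); i=t["image"].mean(2); c=proj(t,[.592,.078,.098])
for _ in range(5):
    pts=[]
    for a in np.radians(np.arange(0,360,6)):
        r=np.arange(7,12,.1); u=c[0]+r*np.cos(a); v=c[1]+r*np.sin(a)
        p=map_coordinates(i,[v,u],order=3); k=p.argmax()
        if 0<k<len(r)-1: pts.append((u[k],v[k]))
    e=cv2.fitEllipseDirect(np.float32(pts)); c=np.array(e[0])
print(len(pts),e,onz(t,*c,.098))
s=bot.capture("side"); print(proj(s,[.592,.078,.098]),proj(s,[.592,.078,.066]));print(s["image"][200:228,270:302].mean(2).astype(int)); print(bot.get_obs()["eef_pos"])
E
```

```text
60 ((287.3410949707031, 214.5111541748047), (18.19029426574707, 18.54792022705078), 93.11155700683594) [0.5924501 0.0769527 0.098    ]
[285.74847292 209.77127796] [285.64241428 217.7851355 ]
[[134 134 133 135  93 112 125 132  62  32  28  25  24  21  72  79  36  22
   19  19  23  18  13  15  13  14  18  33  57  61  60  59]
 [136 134 133 134  97  73  67  62  26  15  20  22  23  25  44  46  37  36
   37  39  48  28  15  11  14  12  10  17  36  50  59  62]
 [133 132 132 133  85  36  21  13  15  14  24  44  62  50  47  51  51  52
   53  53  54  31  18  13  11  12   8  11  20  31  58  60]
 [132 132 134 136  68  20  13  15  14  27  36  49  70  55  48  53  54  55
   56  54  54  51  38  16  11  10  11  10  12  26  44  58]
 [134 132 133 135  78  23  14  13  20  29  34  49  69  56  46  53  56  54
   48  43  39  37  23  11  11   8  11   9  11  17  25  45]
 [133 133 132 133  82  32  17  14  20  25  33  47  57  43  36  37  44  32
   27  23  18  18  13   9   8  11   8  12  10  13  19  33]
 [133 132 134 133  80  31  17  11  21  23  23  27  32  27  23  31  56  30
   21  18  13  13  12   9  10   9  10
[... 2153 characters left out ...]
31 131 111 119 114 109 109 107  73  41  53  57  62  59  65  64  63  64
   64  59  54  47  36  81 106 110 108 111 116 133 134 134]
 [122 121 110 109 107 107 106 107  69  32  32  44  52  53  55  54  55  54
   53  52  41  28  23  77 106 110 108 107 111 121 133 134]
 [110 111 108 106 107 108 105 105  69  30  25  28  35  45  53  52  53  52
   42  39  28  22  22  97 109 109 108 110 109 114 109 129]
 [108 108 107 108 109 108 107 105  69  29  24  23  23  29  30  31  30  31
   28  26  23  23  21  54 102 110 108 108 108 109 112 109]
 [106 106 106 107 108 107 106 106  60  27  23  24  24  24  23  24  25  23
   23  24  22  22  22  31  54  57 104 108 107 107 110 116]]
[ 0.58034255 -0.03294299  0.19339949]
```

The second washer's rim ring is concentric at (0.5925, 0.077), level and clear of the fingers. Handing in.

```bash
python3 -c "
from plant import bot
print(bot.sign_off())"
```

```text
the job is handed in; nothing more can be done
None
```

Both washers are on the arbor and let go, the first domed side up and the second hollow side up on top of it. By force and camera checks both sit level and fully home, and the job was handed in after about 18 s of robot time; `sign_off` returned no verdict.

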